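Unload the key panel after a dry fit

ROBOT

A 6-joint arm with a two-finger parallel gripper is mounted at the origin on a cart in front of the work surface, level with it; the furniture and walls round the work are solid. World frame = base frame: x ahead of the robot, y to its left, z up, the work surface at z = 0. Lengths are in m, angles in rad, forces in N, time in s.
With the tool pointing down it reaches from about 0.325 to 0.775 m from the base axis. Payload 5.5 kg.
Tool frame: the origin (TCP) lies where the fingers leave the gripper's body, on its centre line; the fingertips stand 73 mm ahead of it and the grasp point (between the pads) lies 54 mm ahead of it; z points along the fingers, y is the line along which they close (so a half turn about z gives the same grasp; the last joint's range is limited). The gripper opens to 85 mm and grips with 20 to 120 N. Pads are 22 mm wide; open, the fingers measure 114 mm over their backs; the gripper's body (76 mm by 85 mm) begins 54 mm behind the grasp point. The pads swing forward as they close: fully open they stand 13 mm farther back than shut.
Start: joints at [-1.4, 0.091, 1.231, -0, 1.82, -0.057], TCP at [0.135, -0.585, 0.304] pointing down, gripper open.
Joint ranges: [-2.87, 2.87], [-0.86, 2.18], [0.17, 2.46], [-1.51, 4.65], [0.06, 2.69], [-2.65, 2.65]. Speed limits (rad/s): [2.57, 2.57, 3.01, 3.14, 3.14, 3.14].

INTERFACE

Orientations are given as a unit quaternion [x, y, z, w].
In Python, from plant import arm, capture, camera_model gives the robot as it stands.
- The arm moves only by the shell command python3 -m creep 'ROWS' [FORCE]. ROWS is JSON, a list of rows, each a list of 7 numbers: the turn, a rotation vector about the tool's x, y, z normalised to -1 to 1, where 1 is 90 degrees, then the shift along the tool's x, y, z normalised to -1 to 1, where 1 is 0.5 m, then the closure in counts, from 0 (fully open) to 255 (shut). In form: [[ax, ay, az, x, y, z, claw], ...]. A call has 1 to 20 rows; each row is the pose to reach, as a shift and turn from the pose commanded when the call began, along the tool's axes at that moment; what a row does not reach only later rows make up. A row lasts 1/10 s, in which the tool goes at most 50 mm and 8.59 degrees, less where a joint would pass 70% of its speed; a pose out of reach is approached as far as the arm can. A call with a number of a shift or a turn outside -1 to 1 is refused whole. A call with a gripper value outside its range is refused whole. The fingers move at their own pace and stop on an object; FORCE is the grip in N (left out, the last holds). Time passes only in rows, so rows that repeat a pose let the fingers close. It gives the time, the measured TCP pose, the force, the opening and the grip force at its end, in the units of the state.
- arm.read_state(): the state, without advancing time (a new reading comes with each control period).
- capture(name): name is "side" or "top"; returns the picture (480x640x3 uint8, blue, green, red); there is no depth.
- camera_model(name): a dict with "fx", "fy", "cx", "cy" (pixels), "rvec" (rotation vector, rad) and "tvec" (3), from world to camera coordinates, as OpenCV has them. Camera axes: x right, y down, z forward; pixel columns grow to the right and rows downward; lengths in m; the calibration is good to about 2 mm. A picture is of the moment at which its call begins. camera_model takes no time and is no camera call.
- arm.finish_job(): hands the job in; it is judged then, once.
The state is a dict: "time": time; "qpos": joint angles; "joint_velocities": joint speeds; "joint_torque": joint torques, N m; "eef_pos": TCP position; "tool_rot": TCP orientation; "force": force on the tool from outside, world axes, zero at the start; "moment": the same for the moment, N m; "gripper_width": finger opening in m; "gripper_force": force on a finger pad.
Only numpy, scipy, OpenCV 4.12 (cv2) and the standard library are available. Lean on these libraries where they do the work, as an engineer would, in place of code of your own. Each camera call takes 0.05 s, during which the arm holds its last target. There are 200 camera calls.

TASK

The dry fit of the joint keys is over. Slide the hold-down bar fully back, draw every key that stands proud of the panel straight up out of its pocket, without levering it over, and put it in the tray where a key of its own height already stands; then slide the bar fully home over the row. Leave the flush key in its pocket, the two keys already in the trays in their trays, and the other things on the bench where they are.

Things in the scene. Friction and masses are not known exactly. Their poses are not given: they have to be found in the camera images.
- panel: Fixed brown wooden test panel, 220 x 322 mm (y), top (deck) 34 mm above the bench. Six through-the-deck I-shaped pockets in one row along its own y, at x = 0, y = -125, -75, -25, 25, 75, 125 mm, pocket floor 10 mm above the bench, so 24 mm deep, about 2 mm play all round a key; they let a key out only straight up. Origin: on the bench under the middle of the row; the panel reaches from x = -70 to +150 mm, its x points away from the robot. Aluminium runners along both ends.
- bar (a joint): Slide of the dark hold-down bar that bridges the row of keys: 0 m = home, right over the row; 0.12 m = fully back along the panel's +x (away from the robot), clear of the keys. It slides with about 2 N friction and stays where it is left. The bar is 322 mm long along y, 24 mm wide in x, underside 90 mm and top 104 mm above the bench (6 mm over the tallest keys).
- bar_knob (a point): Middle (by height) of the dark steel knob on top of the bar, at its centre: upright cylinder, diameter 22 mm, from 104 to 138 mm above the bench; this point is 122 mm above the bench. Moves with the bar.
- tall_1: Tall wooden joint key, I-shaped seen from above (a double T): 50 mm along its own x, 40 mm along its own y, two end flanges each 14 mm (x) by 40 mm (y) joined by a web 16 mm wide in y; the flanges' outer end faces at x = +-25 mm are flat and full height. Same section over its whole height. Origin: centre of its underside, z up. 74 mm high, so it stands 50 mm above the deck when in its pocket. About 67 g. May be absent.
- tall_2: Tall wooden joint key, I-shaped seen from above (a double T): 50 mm along its own x, 40 mm along its own y, two end flanges each 14 mm (x) by 40 mm (y) joined by a web 16 mm wide in y; the flanges' outer end faces at x = +-25 mm are flat and full height. Same section over its whole height. Origin: centre of its underside, z up. 74 mm high, so it stands 50 mm above the deck when in its pocket. About 67 g. May be absent.
- tall_3: Tall wooden joint key, I-shaped seen from above (a double T): 50 mm along its own x, 40 mm along its own y, two end flanges each 14 mm (x) by 40 mm (y) joined by a web 16 mm wide in y; the flanges' outer end faces at x = +-25 mm are flat and full height. Same section over its whole height. Origin: centre of its underside, z up. 74 mm high, so it stands 50 mm above the deck when in its pocket. About 67 g. May be absent.
- mid_1: Middle-height wooden joint key, I-shaped seen from above (a double T): 50 mm along its own x, 40 mm along its own y, two end flanges each 14 mm (x) by 40 mm (y) joined by a web 16 mm wide in y; the flanges' outer end faces at x = +-25 mm are flat and full height. Same section over its whole height. Origin: centre of its underside, z up. 52 mm high, so it stands 28 mm above the deck when in its pocket. About 47 g. May be absent.
- mid_2: Middle-height wooden joint key, I-shaped seen from above (a double T): 50 mm along its own x, 40 mm along its own y, two end flanges each 14 mm (x) by 40 mm (y) joined by a web 16 mm wide in y; the flanges' outer end faces at x = +-25 mm are flat and full height. Same section over its whole height. Origin: centre of its underside, z up. 52 mm high, so it stands 28 mm above the deck when in its pocket. About 47 g. May be absent.
- flush_key: Short wooden joint key, I-shaped seen from above (a double T): 50 mm along its own x, 40 mm along its own y, two end flanges each 14 mm (x) by 40 mm (y) joined by a web 16 mm wide in y; the flanges' outer end faces at x = +-25 mm are flat and full height. Same section over its whole height. Origin: centre of its underside, z up. 24 mm high, level with the deck: it stays in its pocket.
- tray_tall: Loose brown wooden tray, 156 mm (its x, away from the robot) x 196 mm (its y) outside, 24 mm high, 6 mm walls and floor; origin on the bench under its centre, z up. The tray in which a tall key already stands (left or right of the panel).
- tray_mid: Loose brown wooden tray, 156 mm (its x, away from the robot) x 196 mm (its y) outside, 24 mm high, 6 mm walls and floor; origin on the bench under its centre, z up. The tray in which a middle-height key already stands (left or right of the panel).
- sample_tall: The tall key already standing in tray_tall, in the far half of that tray, at about x = +39 mm and y between -60 and +60 mm in the tray's frame; the near half is empty: like tall_1. Stays in its tray.
- sample_mid: The middle-height key already standing in tray_mid, in the far half of that tray, at about x = +39 mm and y between -60 and +60 mm in the tray's frame; the near half is empty: like mid_1. Stays in its tray.
- sanding_block: Cork sanding block 64 x 112 x 34 mm lying behind the panel; bystander, origin at its underside.
- offcut_walnut: Walnut offcut 60 x 70 x 22 mm lying behind the panel; bystander, origin at its underside.

How it is judged:
On the way, in this order (a step that is already met when the one before it is completed fails the run):
1. the bar is slid fully back (beyond 105 mm) (value of joint bar above 0.105 m), for 0.2 s.
2. every proud key that is present is in the tray of its kind (x of tall_1 in the frame of tray_tall between -0.073 and 0.073 m and y of tall_1 in the frame of tray_tall between -0.093 and 0.093 m and z of tall_1 in the frame of tray_tall between -0.005 and 0.05 m and x of tall_2 in the frame of tray_tall between -0.073 and 0.073 m and y of tall_2 in the frame of tray_tall between -0.093 and 0.093 m and z of tall_2 in the frame of tray_tall between -0.005 and 0.05 m and x of tall_3 in the frame of tray_tall between -0.073 and 0.073 m and y of tall_3 in the frame of tray_tall between -0.093 and 0.093 m and z of tall_3 in the frame of tray_tall between -0.005 and 0.05 m and x of mid_1 in the frame of tray_mid between -0.073 and 0.073 m and y of mid_1 in the frame of tray_mid between -0.093 and 0.093 m and z of mid_1 in the frame of tray_mid between -0.005 and 0.05 m and x of mid_2 in the frame of tray_mid between -0.073 and 0.073 m and y of mid_2 in the frame of tray_mid between -0.093 and 0.093 m and z of mid_2 in the frame of tray_mid between -0.005 and 0.05 m), for 0.2 s.
At the end, for the whole second after the job is handed in: Tall keys in the tray with the tall sample, middle-height keys in the other (origin within 73 mm of the tray's centre in its x, 93 mm in y, under 50 mm above its underside, at rest, any pose); samples in their trays; flush key within 10 mm of its place; bar within 10 mm of home (all of step 2 and x of sample_tall in the frame of tray_tall between -0.073 and 0.073 m and y of sample_tall in the frame of tray_tall between -0.093 and 0.093 m and z of sample_tall in the frame of tray_tall between -0.005 and 0.05 m and x of sample_mid in the frame of tray_mid between -0.073 and 0.073 m and y of sample_mid in the frame of tray_mid between -0.093 and 0.093 m and z of sample_mid in the frame of tray_mid between -0.005 and 0.05 m and value of joint bar below 0.01 m and distance of flush_key from where it was at the start of the episode below 0.01 m and linear speed of each of tall_1, tall_2, tall_3, mid_1, mid_2 below 0.03 m/s); the robot touches nothing.
It fails at once if a key is levered over instead of drawn straight up: tilted by more than 0.25 rad while its foot is still more than 10 mm deep in the panel ((z of tall_1 in the frame of panel between 0.003 and 0.024 m and x of tall_1 in the frame of panel between -0.03 and 0.03 m and y of tall_1 in the frame of panel between -0.155 and 0.155 m and angle between tall_1's own z axis and vertical above 0.25 rad) or (z of tall_2 in the frame of panel between 0.003 and 0.024 m and x of tall_2 in the frame of panel between -0.03 and 0.03 m and y of tall_2 in the frame of panel between -0.155 and 0.155 m and angle between tall_2's own z axis and vertical above 0.25 rad) or (z of tall_3 in the frame of panel between 0.003 and 0.024 m and x of tall_3 in the frame of panel between -0.03 and 0.03 m and y of tall_3 in the frame of panel between -0.155 and 0.155 m and angle between tall_3's own z axis and vertical above 0.25 rad) or (z of mid_1 in the frame of panel between 0.003 and 0.024 m and x of mid_1 in the frame of panel between -0.03 and 0.03 m and y of mid_1 in the frame of panel between -0.155 and 0.155 m and angle between mid_1's own z axis and vertical above 0.25 rad) or (z of mid_2 in the frame of panel between 0.003 and 0.024 m and x of mid_2 in the frame of panel between -0.03 and 0.03 m and y of mid_2 in the frame of panel between -0.155 and 0.155 m and angle between mid_2's own z axis and vertical above 0.25 rad)).
It fails at once if the flush key is moved by more than 10 mm (distance of flush_key from where it was at the start of the episode above 0.01 m).
It fails at once if the sanding_block is moved by more than 30 mm (distance of sanding_block from where it was at the start of the episode above 0.03 m).
It fails at once if the offcut_walnut is moved by more than 30 mm (distance of offcut_walnut from where it was at the start of the episode above 0.03 m).
Of tall_1, tall_2, tall_3, mid_1, mid_2 only 3 to 5 are there at a start; the rules pass over those that are not, and their reading is None.
At some moment in a run one of tray_tall, tray_mid may be knocked a few centimetres aside while the robot is not near it.
Once in a run the grip may slacken for a moment while it holds something.
It also fails if it takes over 210 s, if anything falls off the work surface, if the arm or the gripper's body presses on something with over 40 N, if the wrist force passes 120 N, or if a joint passes its speed limit or range.

## Working session

There is one attempt and no reset: what is moved stays moved. The work goes in short steps, Python scripts to look and compute and a shell command to move; the robot and the scene stay as the last step left them, time stands still between calls to the robot, and variables do not carry over. Pictures are saved under pics/ and viewed, at most 14 in all, crops included, and the job is handed in when it is done.

```bash
mkdir -p pics; ls
python3 - <<'E'
from plant import arm, capture, camera_model
import cv2
for n in("top","side"):
    cv2.imwrite(f"pics/{n}0.png",capture(n)); print(n,camera_model(n))
s=arm.read_state(); print(s["eef_pos"],s["tool_rot"],s["gripper_width"],s["time"])
E
```

```text
pics
top {'fx': 530.4813626715003, 'fy': 530.4813626715003, 'cx': 326.47841693535884, 'cy': 235.68889278823391, 'rvec': array([ 2.19878208, -2.01373413,  0.20676025]), 'tvec': array([-0.08557352,  0.62939453,  1.20309797])}
side {'fx': 553.5963520828103, 'fy': 553.5963520828103, 'cx': 315.34779560435913, 'cy': 241.19605250895683, 'rvec': array([ 1.97296874, -1.91618907,  0.48931105]), 'tvec': array([-0.08462559,  0.57020274,  1.01193939])}
[ 0.13547557 -0.58438035  0.30283692] [ 9.93519628e-01  1.13657124e-01 -5.87212823e-05 -8.96883398e-04] 0.08503779284338724 0.1
```

View pics/top0.png

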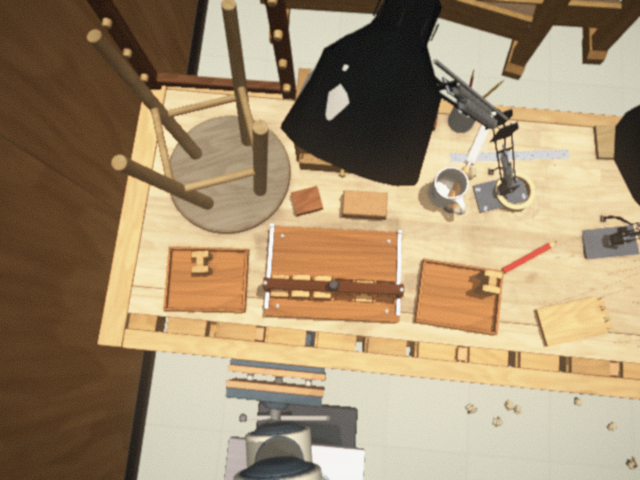

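View pics/side0.png

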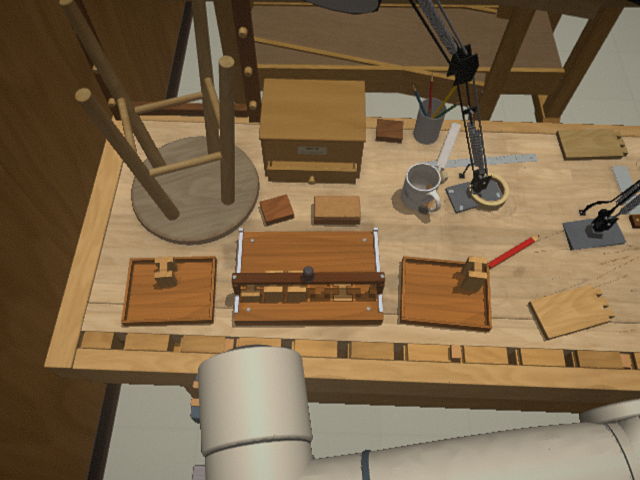

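```bash
cat > h.py <<'E'
import numpy as np, cv2
from plant import arm, capture, camera_model
def world(name,uv,z):
    m=camera_model(name); R=cv2.Rodrigues(m["rvec"])[0]; t=m["tvec"]
    d=R.T@np.array([(uv[0]-m["cx"])/m["fx"],(uv[1]-m["cy"])/m["fy"],1]); c=-R.T@t
    return c+d*(z-c[2])/d[2]
def pix(name,p):
    m=camera_model(name); K=np.array([[m["fx"],0,m["cx"]],[0,m["fy"],m["cy"]],[0,0,1]])
    return cv2.projectPoints(np.array([p],float),m["rvec"],m["tvec"],K,None)[0].ravel()
def crop(name,x0,y0,x1,y1,f,img=None):
    img=capture(name) if img is None else img
    return cv2.resize(img[y0:y1,x0:x1],None,fx=f,fy=f,interpolation=cv2.INTER_CUBIC)
E
python3 - <<'E'
from h import *
a=crop("top",155,215,512,345,2.2,cv2.imread("pics/top0.png"))
b=crop("side",115,220,500,340,2.05,cv2.imread("pics/side0.png"))
w=max(a.shape[1],b.shape[1]); p=lambda i:cv2.copyMakeBorder(i,0,0,0,w-i.shape[1],0)
cv2.imwrite("pics/c1.png",cv2.vconcat([p(a),p(b)])); print(a.shape,b.shape)
print("panel",[world("top",u,.034).round(3) for u in [(266,227),(402,231),(398,321),(262,318)]])
print("knob",world("top",(334,284),.138),world("side",(309,271),.138))
print("trayL",[world("top",u,.024).round(3) for u in [(168,248),(249,249),(247,311),(165,310)]])
print("trayR",[world("top",u,.024).round(3) for u in [(422,261),(502,269),(497,333),(416,323)]])
E
```

```text
(286, 785, 3) (246, 789, 3)
panel [array([0.65 , 0.121, 0.034]), array([ 0.669, -0.213,  0.034]), array([ 0.45 , -0.216,  0.034]), array([0.429, 0.105, 0.034])]
knob [ 0.5121834  -0.05761082  0.138     ] [ 0.50619688 -0.05685222  0.138     ]
trayL [array([0.578, 0.356, 0.024]), array([0.593, 0.157, 0.024]), array([0.442, 0.144, 0.024]), array([0.428, 0.341, 0.024])]
trayR [array([ 0.6  , -0.267,  0.024]), array([ 0.598, -0.463,  0.024]), array([ 0.443, -0.454,  0.024]), array([ 0.45 , -0.261,  0.024])]
```

View pics/c1.png

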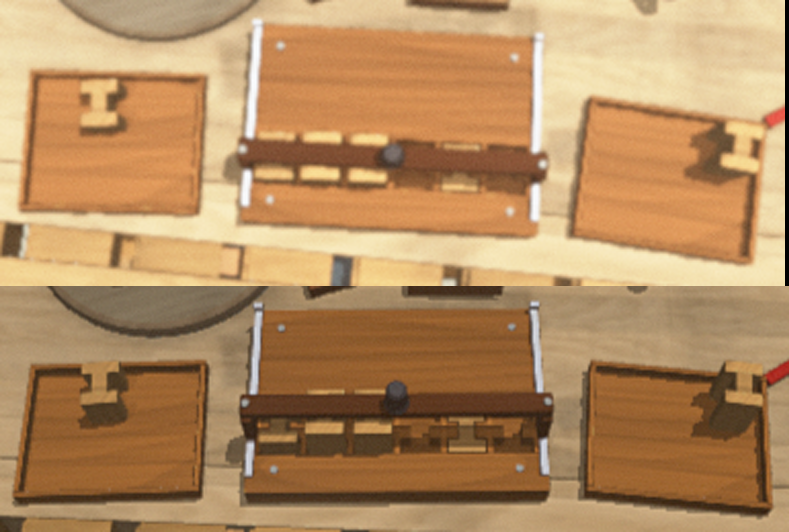

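The left tray holds the mid sample and the right tray the tall one. The panel's yaw is about 0.06 rad and the knob is near (0.509, -0.057). In the first image the keys stand left of the knob at columns about 285, 312 and 340, and a flush one stands right of it at about 365.

```bash
cat >> h.py <<'E'
from scipy.spatial.transform import Rotation as Ro
def go(p,yaw):
    s=arm.read_state(); R=Ro.from_quat(s["tool_rot"])
    d=R.inv().apply(np.array(p)-s["eef_pos"])/.5
    T=Ro.from_euler("z",yaw)*Ro.from_quat([1,0,0,0])
    r=(R.inv()*T).as_rotvec()/(np.pi/2)
    print("t",round(s["time"],2),"row",np.r_[r,d].round(4).tolist())
E
python3 -c "
from h import *
go([.509,-.057,.25],1.63)"
```

```text
t 0.1 row [-0.0009, -0.0008, -0.8927, 0.9659, -0.8586, 0.1073]
```

```bash
python3 -m creep '[[0,0,-0.893,0.966,-0.859,0.107,0],[0,0,-0.893,0.966,-0.859,0.107,0],[0,0,-0.893,0.966,-0.859,0.107,0],[0,0,-0.893,0.966,-0.859,0.107,0],[0,0,-0.893,0.966,-0.859,0.107,0],[0,0,-0.893,0.966,-0.859,0.107,0],[0,0,-0.893,0.966,-0.859,0.107,0],[0,0,-0.893,0.966,-0.859,0.107,0],[0,0,-0.893,0.966,-0.859,0.107,0],[0,0,-0.893,0.966,-0.859,0.107,0],[0,0,-0.893,0.966,-0.859,0.107,0],[0,0,-0.893,0.966,-0.859,0.107,0],[0,0,-0.893,0.966,-0.859,0.107,0],[0,0,-0.893,0.966,-0.859,0.107,0],[0,0,-0.893,0.966,-0.859,0.107,0],[0,0,-0.893,0.966,-0.859,0.107,0],[0,0,-0.893,0.966,-0.859,0.107,0]]' 40
python3 -c "
from h import *
go([.509,-.057,.183],1.63)"
```

```text
time: 1.8
eef_pos: [0.5086, -0.0583, 0.2507]
tool_rot: [0.686, 0.727, -0.0, 0.0]
force: [0.0, 0.0, -0.3]
gripper_width: 0.0855
gripper_force: 0.0
t 1.8 row [0.0002, 0.0003, -0.0009, 0.0025, 0.0009, 0.1353]
```

Descend, close on the knob, then slide (tool y = panel +x, since yaw 1.63 gives tool y ≈ (sin, -cos) = (+1, +0.06)).

```bash
python3 -m creep '[[0,0,0,0.002,0,0.07,0],[0,0,0,0.002,0,0.12,0],[0,0,0,0.002,0,0.137,0],[0,0,0,0.002,0,0.137,0],[0,0,0,0.002,0,0.137,255],[0,0,0,0.002,0,0.137,255],[0,0,0,0.002,0,0.137,255],[0,0,0,0.002,0,0.137,255],[0,0,0,0.002,0,0.137,255],[0,0,0,0.002,0,0.137,255],[0,0,0,0.002,0,0.137,255],[0,0,0,0.002,0,0.137,255]]' 30
```

```text
time: 3.0
eef_pos: [0.5112, -0.0559, 0.1833]
tool_rot: [0.686, 0.728, 0.003, 0.003]
force: [10.9, 0.1, -0.8]
gripper_width: 0.0207
gripper_force: 34.7
```

```bash
python3 -m creep '[[0,0,0,0,0.04,0,255],[0,0,0,0,0.08,0,255],[0,0,0,0,0.12,0,255],[0,0,0,0,0.16,0,255],[0,0,0,0,0.20,0,255],[0,0,0,0,0.225,0,255],[0,0,0,0,0.24,0,255],[0,0,0,0,0.244,0,255],[0,0,0,0,0.244,0,255],[0,0,0,0,0.244,0,255]]' 30
```

```text
time: 4.0
eef_pos: [0.6316, -0.0512, 0.1833]
tool_rot: [0.686, 0.727, -0.001, 0.003]
force: [2.9, -8.9, 3.6]
gripper_width: 0.0204
gripper_force: 34.9
```

```bash
python3 -m creep '[[0,0,0,0,0,0,100],[0,0,0,0,0,0,60],[0,0,0,0,0,0,0],[0,0,0,0,0,0,0],[0,0,0,0,0,-0.06,0],[0,0,0,0,0,-0.14,0],[0,0,0,0.08,-0.15,-0.2,0],[0,0,0,0.2,-0.3,-0.2,0],[0,0,0,0.3,-0.4,-0.2,0],[0,0,0,0.4,-0.4,-0.2,0],[0,0,0,0.5,-0.4,-0.2,0],[0,0,0,0.5,-0.4,-0.2,0],[0,0,0,0.5,-0.4,-0.2,0]]' 40
python3 - <<'E'
from h import *
t=capture("top"); s=capture("side"); cv2.imwrite("pics/top1.png",t); cv2.imwrite("pics/side1.png",s)
a=crop("top",255,218,415,328,3.7,t); b=crop("side",225,220,395,335,3.5,s)
w=max(a.shape[1],b.shape[1]); p=lambda i:cv2.copyMakeBorder(i,0,0,0,w-i.shape[1],0)
v=cv2.vconcat([p(a),p(b)]); v=cv2.resize(v,None,fx=.74,fy=.74,interpolation=cv2.INTER_AREA); print(a.shape,b.shape,v.shape); cv2.imwrite("pics/c2.png",v)
E
```

```text
time: 5.3
eef_pos: [0.4144, 0.1911, 0.2824]
tool_rot: [0.685, 0.728, 0.001, -0.0]
force: [0.8, 1.0, 0.5]
gripper_width: 0.0855
gripper_force: 0.0
(407, 592, 3) (402, 595, 3) (599, 440, 3)
```

View pics/c2.png

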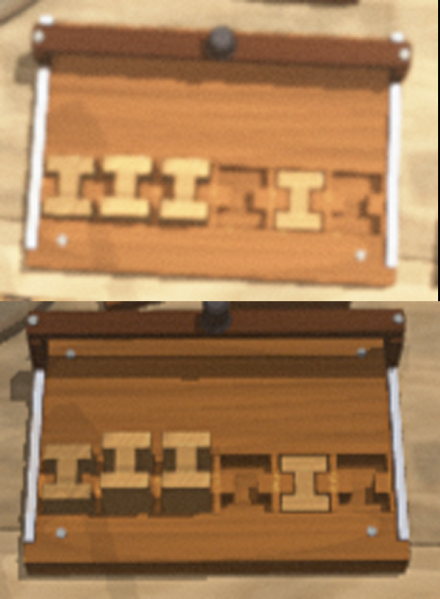

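Run:
```python
from h import *
T=[(69,187),(126,185),(185,189),(300,199)]; S=[(67,472),(127,460),(187,460),(305,483)]
for t,s in zip(T,S):
    t=(255+t[0]/2.738,218+t[1]/2.738); s=(225+s[0]/2.59,220+(s[1]-301)/2.59)
    for z in (.034,.062,.084):
        a,b=world("top",t,z),world("side",s,z); print(z,a[:2].round(3),b[:2].round(3),(a-b)[:2].round(3))
print("knob",world("top",(255+221/2.738,218+38/2.738),.138).round(3))
```

```text
0.034 [0.507 0.07 ] [0.514 0.073] [-0.007 -0.002]
0.062 [0.505 0.068] [0.502 0.069] [ 0.002 -0.001]
0.084 [0.502 0.066] [0.493 0.066] [ 0.01  -0.001]
0.034 [0.514 0.021] [0.527 0.022] [-0.014 -0.001]
0.062 [0.511 0.019] [0.515 0.02 ] [-0.004 -0.001]
0.084 [0.508 0.018] [0.505 0.018] [0.003 0.   ]
0.034 [ 0.515 -0.031] [ 0.529 -0.029] [-0.014 -0.002]
0.062 [ 0.512 -0.032] [ 0.516 -0.031] [-0.005 -0.001]
0.084 [ 0.509 -0.032] [ 0.506 -0.032] [ 0.003 -0.001]
0.034 [ 0.515 -0.132] [ 0.51  -0.131] [ 0.004 -0.001]
0.062 [ 0.512 -0.131] [ 0.498 -0.13 ] [ 0.013 -0.001]
0.084 [ 0.509 -0.129] [ 0.489 -0.129] [ 0.02  -0.001]
knob [ 0.63  -0.051  0.138]
```

Key 1 is mid at about (0.5035, 0.068). Keys 2 and 3 are tall at (0.507, 0.018) and (0.508, -0.032), and the flush key is in pocket 5. Next I'll draw key 1.

```bash
python3 -c "
from h import *
go([.5045,.068,.18],1.616);go([.5045,.068,.108],1.616)"
```

```text
t 5.4 row [0.0004, -0.0012, 0.0131, -0.2602, 0.1637, 0.2045]
t 5.4 row [0.0004, -0.0012, 0.0131, -0.2604, 0.1636, 0.3485]
```

```bash
python3 -m creep '[[0,0,0.013,-0.26,0.164,0.1,0],[0,0,0.013,-0.26,0.164,0.15,0],[0,0,0.013,-0.26,0.164,0.2,0],[0,0,0.013,-0.26,0.164,0.205,0],[0,0,0.013,-0.26,0.164,0.25,0],[0,0,0.013,-0.26,0.164,0.31,0],[0,0,0.013,-0.26,0.164,0.34,0],[0,0,0.013,-0.26,0.164,0.348,0],[0,0,0.013,-0.26,0.164,0.348,0],[0,0,0.013,-0.26,0.164,0.348,255],[0,0,0.013,-0.26,0.164,0.348,255],[0,0,0.013,-0.26,0.164,0.348,255],[0,0,0.013,-0.26,0.164,0.348,255],[0,0,0.013,-0.26,0.164,0.348,255],[0,0,0.013,-0.26,0.164,0.348,255],[0,0,0.013,-0.26,0.164,0.348,255]]' 40
```

```text
time: 7.0
eef_pos: [0.5066, 0.0641, 0.1096]
tool_rot: [0.693, 0.721, 0.001, 0.001]
force: [-0.5, -0.0, 6.9]
gripper_width: 0.0491
gripper_force: 42.9
```

```bash
python3 -m creep '[[0,0,0,0,0,-0.01,255],[0,0,0,0,0,-0.02,255],[0,0,0,0,0,-0.04,255],[0,0,0,0,0,-0.06,255],[0,0,0,0,0,-0.08,255],[0,0,0,0,0,-0.10,255],[0,0,0,0,0,-0.12,255],[0,0,0,0,0,-0.15,255],[0,0,0,0,0,-0.18,255],[0,0,0,0,0,-0.18,255]]' 40
python3 - <<'E'
from h import *
t=capture("top"); s=capture("side"); cv2.imwrite("pics/top2.png",t); cv2.imwrite("pics/side2.png",s)
a=crop("top",155,215,512,345,2.2,t); b=crop("side",115,200,500,340,2.05,s)
w=max(a.shape[1],b.shape[1]); p=lambda i:cv2.copyMakeBorder(i,0,0,0,w-i.shape[1],0)
v=cv2.vconcat([p(a),p(b)]); print(v.shape); cv2.imwrite("pics/c3.png",v)
print(arm.read_state()["gripper_width"])
E
```

```text
time: 8.0
eef_pos: [0.5068, 0.0641, 0.2014]
tool_rot: [0.693, 0.721, 0.002, 0.002]
force: [-0.1, 0.1, -0.4]
gripper_width: 0.0495
gripper_force: 42.6
(573, 789, 3)
0.04879508795645982
```

View pics/c3.png

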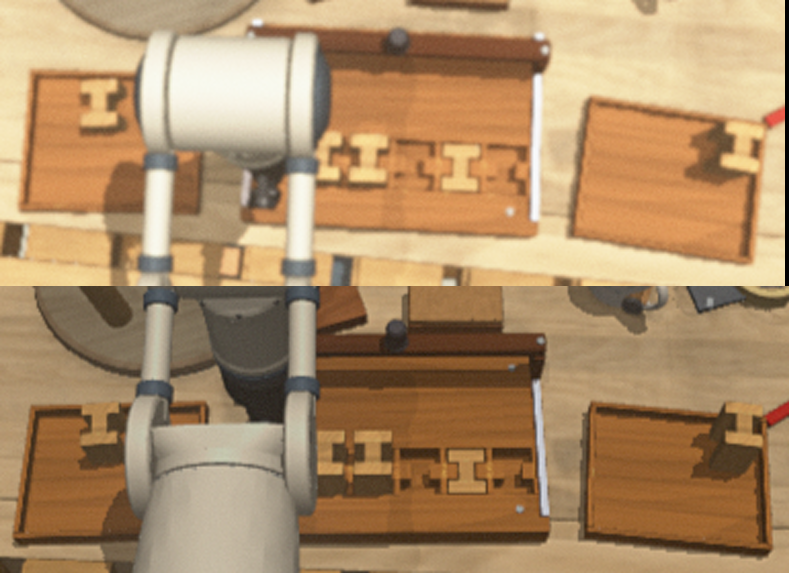

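```bash
python3 -c "
from h import *
print(world('top',(200.5,262.7),.058), world('side',(163,267),.058))
go([.473,.216,.2014],1.656);go([.473,.216,.1075],1.656)"
```

```text
[0.5442863  0.26294492 0.058     ] [0.54373772 0.26679803 0.058     ]
t 8.1 row [0.0007, -0.0, -0.0292, 0.3064, -0.054, -0.0059]
t 8.1 row [0.0007, -0.0, -0.0292, 0.3064, -0.0542, 0.1819]
```

```bash
python3 -m creep '[[0,0,-0.01,0.06,-0.01,0,255],[0,0,-0.02,0.13,-0.02,0,255],[0,0,-0.029,0.2,-0.035,0,255],[0,0,-0.029,0.26,-0.045,0,255],[0,0,-0.029,0.295,-0.054,0,255],[0,0,-0.029,0.306,-0.054,0,255],[0,0,-0.029,0.306,-0.054,0,255]]' 40
python3 - <<'E'
from h import *
s=capture("side"); cv2.imwrite("pics/side3.png",s); t=capture("top"); cv2.imwrite("pics/top3.png",t)
a=crop("top",155,215,512,345,2.2,t); b=crop("side",115,200,500,340,2.05,s)
w=max(a.shape[1],b.shape[1]); p=lambda i:cv2.copyMakeBorder(i,0,0,0,w-i.shape[1],0)
cv2.imwrite("pics/c4.png",cv2.vconcat([p(a),p(b)]))
go([.473,.216,.1075],1.656)
E
```

```text
time: 8.8
eef_pos: [0.4726, 0.2161, 0.1971]
tool_rot: [0.676, 0.737, -0.001, -0.0]
force: [0.3, -0.9, -0.7]
gripper_width: 0.0492
gripper_force: 42.6
t 8.9 row [-0.0004, 0.0005, -0.0006, 0.002, 0.0003, 0.1798]
```

View pics/c4.png

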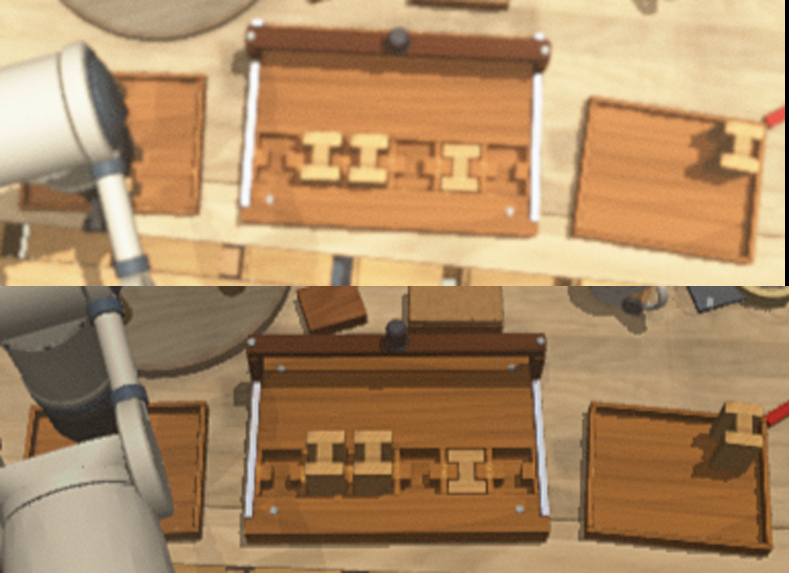

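Pocket 1 is empty, the key is in the grip and the left tray is where it was. Lowering and releasing.

```bash
python3 -m creep '[[0,0,0,0,0,0.05,255],[0,0,0,0,0,0.1,255],[0,0,0,0,0,0.14,255],[0,0,0,0,0,0.165,255],[0,0,0,0,0,0.178,255],[0,0,0,0,0,0.18,255],[0,0,0,0,0,0.18,255]]' 40
```

```text
time: 9.6
eef_pos: [0.4733, 0.2158, 0.1087]
tool_rot: [0.677, 0.736, 0.001, 0.0]
force: [-0.1, -0.4, -1.0]
gripper_width: 0.0493
gripper_force: 42.6
```

```bash
python3 -m creep '[[0,0,0,0,0,0.004,255],[0,0,0,0,0,0.005,255],[0,0,0,0,0,0.005,60],[0,0,0,0,0,0.005,60],[0,0,0,0,0,0.005,60],[0,0,0,0,0,-0.04,60],[0,0,0,0,0,-0.12,60],[0,0,0,0,0,-0.22,0],[0,0,0,0,0,-0.28,0],[0,0,0,0,0,-0.28,0]]' 40
python3 -c "
from h import *
go([.509,.018,.2],1.616);go([.509,.018,.114],1.616)"
```

```text
time: 10.6
eef_pos: [0.4743, 0.2164, 0.2545]
tool_rot: [0.676, 0.736, 0.005, 0.002]
force: [0.1, -0.3, 0.3]
gripper_width: 0.0854
gripper_force: 0.0
t 10.6 row [0.0064, -0.002, 0.0253, -0.4015, 0.0345, 0.1082]
t 10.6 row [0.0064, -0.002, 0.0253, -0.402, 0.0328, 0.2802]
```

```bash
python3 -m creep '[[0,0,0.025,-0.1,0.008,0,0],[0,0,0.025,-0.2,0.016,0,0],[0,0,0.025,-0.3,0.025,0,0],[0,0,0.025,-0.37,0.034,0.03,0],[0,0,0.025,-0.4,0.034,0.08,0],[0,0,0.025,-0.401,0.034,0.13,0],[0,0,0.025,-0.401,0.034,0.2,0],[0,0,0.025,-0.401,0.034,0.25,0],[0,0,0.025,-0.401,0.034,0.268,0],[0,0,0.025,-0.401,0.034,0.268,0],[0,0,0.025,-0.401,0.034,0.268,255],[0,0,0.025,-0.401,0.034,0.268,255],[0,0,0.025,-0.401,0.034,0.268,255],[0,0,0.025,-0.401,0.034,0.268,255],[0,0,0.025,-0.401,0.034,0.268,255],[0,0,0.025,-0.401,0.034,0.268,255]]' 40
```

```text
time: 12.2
eef_pos: [0.5077, 0.0175, 0.1159]
tool_rot: [0.691, 0.723, 0.001, 0.001]
force: [0.5, -0.1, 6.4]
gripper_width: 0.0495
gripper_force: 42.0
```

```bash
python3 -m creep '[[0,0,0,0,0,-0.01,255],[0,0,0,0,0,-0.02,255],[0,0,0,0,0,-0.04,255],[0,0,0,0,0,-0.06,255],[0,0,0,0,0,-0.08,255],[0,0,0,0,0,-0.11,255],[0,0,0,0,0,-0.15,255],[0,0,0,0,0,-0.20,255],[0,0,0,0,0,-0.23,255],[0,0,0,0,0,-0.24,255],[0,0,0,0,0,-0.24,255],[0,0,0,0,0,-0.24,255]]' 40
python3 - <<'E'
from h import *
# right tray: top px corners (c4 crop) at z=.024
C=[world("top",(155+x/2.2,215+y/2.2),.024)[:2] for x,y in [(589,98),(764,121),(751,262),(571,236)]]
c=np.mean(C,0); print(np.round(C,3),c, np.arctan2(*(C[0]-C[3]+C[1]-C[2])[::-1]), np.arctan2(-(C[0]-C[1]+C[3]-C[2])[0],(C[0]-C[1]+C[3]-C[2])[1]))
print(world("top",(155+742/2.2,215+146/2.2),.08),world("side",(115+743/2.05,200+(424-286)/2.05),.08))
E
```

```text
time: 13.4
eef_pos: [0.5064, 0.0175, 0.2327]
tool_rot: [0.691, 0.723, -0.001, -0.001]
force: [-0.5, 0.2, -0.3]
gripper_width: 0.0494
gripper_force: 43.4
[[ 0.604 -0.269]
 [ 0.595 -0.463]
 [ 0.44  -0.452]
 [ 0.451 -0.257]] [ 0.5227843  -0.36046899] -0.07322931474951645 -0.049900312945152535
[ 0.55722593 -0.42285032  0.08      ] [ 0.55343711 -0.42050672  0.08      ]
```

```bash
python3 -c "
from h import *
go([.484,-.378,.2327],1.511)"
```

```text
t 13.4 row [-0.0012, -0.0, 0.067, -0.788, -0.0808, 0.0001]
```

```bash
python3 -m creep '[[0,0,0.005,-0.05,-0.005,0,255],[0,0,0.01,-0.12,-0.012,0,255],[0,0,0.02,-0.2,-0.02,0,255],[0,0,0.03,-0.28,-0.028,0,255],[0,0,0.035,-0.36,-0.036,0,255],[0,0,0.04,-0.44,-0.044,0,255],[0,0,0.05,-0.52,-0.052,0,255],[0,0,0.055,-0.6,-0.06,0,255],[0,0,0.06,-0.68,-0.068,0,255],[0,0,0.067,-0.74,-0.075,0,255],[0,0,0.067,-0.775,-0.08,0,255],[0,0,0.067,-0.787,-0.081,0,255],[0,0,0.067,-0.787,-0.081,0,255],[0,0,0.067,-0.787,-0.081,0,255]]' 40
python3 - <<'E'
from h import *
s=capture("side"); cv2.imwrite("pics/side5.png",s); t=capture("top"); cv2.imwrite("pics/top5.png",t)
a=crop("top",155,215,512,345,2.2,t); b=crop("side",115,200,500,340,2.05,s)
w=max(a.shape[1],b.shape[1]); p=lambda i:cv2.copyMakeBorder(i,0,0,0,w-i.shape[1],0)
cv2.imwrite("pics/c5.png",cv2.vconcat([p(a),p(b)]))
E
```

```text
time: 14.8
eef_pos: [0.4846, -0.3762, 0.2337]
tool_rot: [0.727, 0.686, 0.0, -0.0]
force: [0.0, -0.2, -0.4]
gripper_width: 0.0496
gripper_force: 43.3
```

View pics/c5.png

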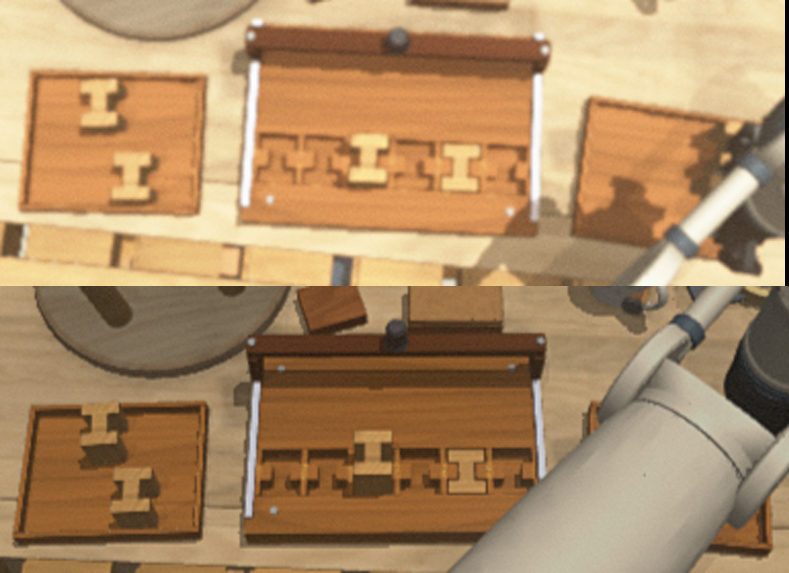

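The mid key stands at (133,178) in the left tray of the crop, and pocket 2 is empty. The right tray is where it was, so I'm lowering the tall key.

```bash
python3 -m creep '[[0,0,0,0,0,0.05,255],[0,0,0,0,0,0.1,255],[0,0,0,0,0,0.15,255],[0,0,0,0,0,0.19,255],[0,0,0,0,0,0.22,255],[0,0,0,0,0,0.234,255],[0,0,0,0,0,0.239,255],[0,0,0,0,0,0.239,255]]' 40
```

```text
time: 15.7
eef_pos: [0.4845, -0.3775, 0.1151]
tool_rot: [0.728, 0.686, 0.0, 0.0]
force: [-0.2, -0.4, -0.5]
gripper_width: 0.0495
gripper_force: 43.4
```

```bash
python3 -m creep '[[0,0,0,0,0,0.004,255],[0,0,0,0,0,0.005,255],[0,0,0,0,0,0.005,60],[0,0,0,0,0,0.005,60],[0,0,0,0,0,0.005,60],[0,0,0,0,0,-0.04,60],[0,0,0,0,0,-0.12,60],[0,0,0,0,0,-0.2,0],[0,0,0,0,0,-0.23,0],[0,0,0,0,0,-0.23,0],[0,0,0,0,0,-0.23,0]]' 40
python3 -c "
from h import *
go([.510,-.032,.2],1.616);go([.510,-.032,.115],1.616)"
```

```text
time: 16.8
eef_pos: [0.484, -0.3773, 0.2281]
tool_rot: [0.728, 0.686, -0.0, -0.001]
force: [-0.4, 0.1, -0.1]
gripper_width: 0.0855
gripper_force: 0.0
t 16.8 row [-0.0006, -0.0005, -0.0668, 0.6925, 0.0107, 0.0567]
t 16.8 row [-0.0006, -0.0005, -0.0668, 0.6924, 0.0108, 0.2267]
```

```bash
python3 -m creep '[[0,0,-0.01,0.09,0.001,0,0],[0,0,-0.02,0.18,0.003,0,0],[0,0,-0.03,0.27,0.004,0,0],[0,0,-0.04,0.36,0.006,0,0],[0,0,-0.05,0.45,0.008,0,0],[0,0,-0.06,0.54,0.01,0,0],[0,0,-0.067,0.62,0.011,0,0],[0,0,-0.067,0.675,0.011,0.02,0],[0,0,-0.067,0.692,0.011,0.06,0],[0,0,-0.067,0.692,0.011,0.11,0],[0,0,-0.067,0.692,0.011,0.17,0],[0,0,-0.067,0.692,0.011,0.215,0],[0,0,-0.067,0.692,0.011,0.226,0],[0,0,-0.067,0.692,0.011,0.226,0],[0,0,-0.067,0.692,0.011,0.226,255],[0,0,-0.067,0.692,0.011,0.226,255],[0,0,-0.067,0.692,0.011,0.226,255],[0,0,-0.067,0.692,0.011,0.226,255],[0,0,-0.067,0.692,0.011,0.226,255],[0,0,-0.067,0.692,0.011,0.226,255]]' 40
```

```text
time: 18.8
eef_pos: [0.5111, -0.0325, 0.118]
tool_rot: [0.691, 0.723, 0.001, 0.001]
force: [0.7, -0.6, 5.6]
gripper_width: 0.0494
gripper_force: 42.6
```

```bash
python3 -m creep '[[0,0,0,0,0,-0.01,255],[0,0,0,0,0,-0.02,255],[0,0,0,0,0,-0.04,255],[0,0,0,0,0,-0.06,255],[0,0,0,0,0,-0.08,255],[0,0,0,0,0,-0.11,255],[0,0,0,0,0,-0.15,255],[0,0,0,0,0,-0.20,255],[0,0,0,0,0,-0.23,255],[0,0,0,0,0,-0.24,255],[0,0,0,0,0,-0.24,255],[0,0,0,0,0,-0.24,255]]' 40
python3 - <<'E'
from h import *
s=capture("side"); cv2.imwrite("pics/side6.png",s); t=capture("top"); cv2.imwrite("pics/top6.png",t)
a=crop("top",155,215,512,345,2.2,t); b=crop("side",115,200,500,340,2.05,s)
w=max(a.shape[1],b.shape[1]); p=lambda i:cv2.copyMakeBorder(i,0,0,0,w-i.shape[1],0)
cv2.imwrite("pics/c6.png",cv2.vconcat([p(a),p(b)]))
E
```

```text
time: 20.0
eef_pos: [0.5101, -0.0324, 0.2352]
tool_rot: [0.691, 0.723, -0.001, -0.001]
force: [0.2, 0.2, -0.2]
gripper_width: 0.0498
gripper_force: 42.2
```

View pics/c6.png

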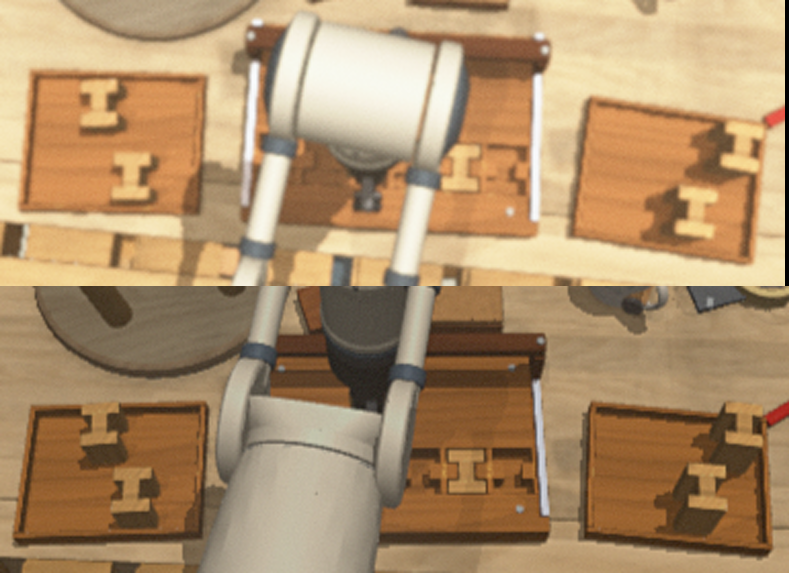

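The first tall key stands upright at (694,212) in the right tray and nothing has shifted. The second tall key goes to (0.488, -0.313).

```bash
python3 -c "
from h import *
go([.488,-.312,.2352],1.511)"
```

```text
t 20.1 row [-0.0016, -0.0002, 0.0671, -0.5567, -0.0693, -0.0007]
```

```bash
python3 -m creep '[[0,0,0.005,-0.05,-0.006,0,255],[0,0,0.01,-0.12,-0.015,0,255],[0,0,0.02,-0.2,-0.025,0,255],[0,0,0.03,-0.28,-0.035,0,255],[0,0,0.04,-0.36,-0.045,0,255],[0,0,0.05,-0.44,-0.055,0,255],[0,0,0.067,-0.51,-0.065,0,255],[0,0,0.067,-0.545,-0.069,0,255],[0,0,0.067,-0.557,-0.069,0,255],[0,0,0.067,-0.557,-0.069,0,255],[0,0,0.067,-0.557,-0.069,0,255]]' 40
python3 - <<'E'
from h import *
s=capture("side"); cv2.imwrite("pics/side7.png",s); t=capture("top"); cv2.imwrite("pics/top7.png",t)
a=crop("top",155,215,512,345,2.2,t); b=crop("side",115,200,500,340,2.05,s)
w=max(a.shape[1],b.shape[1]); p=lambda i:cv2.copyMakeBorder(i,0,0,0,w-i.shape[1],0)
cv2.imwrite("pics/c7.png",cv2.vconcat([p(a),p(b)]))
E
```

```text
time: 21.2
eef_pos: [0.4889, -0.3109, 0.2362]
tool_rot: [0.727, 0.686, 0.0, -0.0]
force: [0.2, 0.7, -1.1]
gripper_width: 0.0494
gripper_force: 42.1
```

View pics/c7.png

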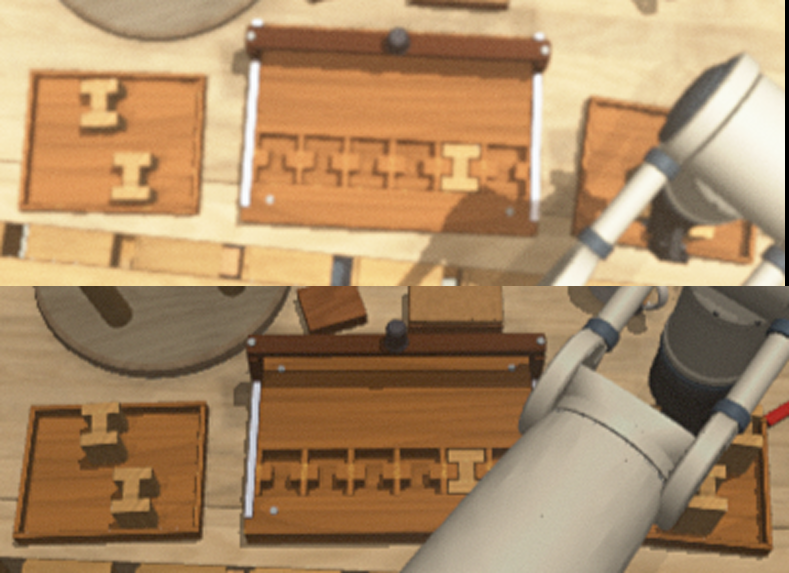

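```bash
python3 -m creep '[[0,0,0,0,0,0.05,255],[0,0,0,0,0,0.1,255],[0,0,0,0,0,0.15,255],[0,0,0,0,0,0.19,255],[0,0,0,0,0,0.22,255],[0,0,0,0,0,0.234,255],[0,0,0,0,0,0.239,255],[0,0,0,0,0,0.24,255]]' 40
```

```text
time: 22.1
eef_pos: [0.4889, -0.3122, 0.1171]
tool_rot: [0.728, 0.686, 0.0, 0.001]
force: [1.1, -0.7, -0.6]
gripper_width: 0.0498
gripper_force: 42.1
```

```bash
python3 -m creep '[[0,0,0,0,0,0.004,255],[0,0,0,0,0,0.005,255],[0,0,0,0,0,0.005,60],[0,0,0,0,0,0.005,60],[0,0,0,0,0,0.005,60],[0,0,0,0,0,-0.04,60],[0,0,0,0,0,-0.12,60],[0,0,0,0,0,-0.2,0],[0,0,0,0,0,-0.26,0],[0,0,0,0,0,-0.27,0],[0,0,0,0,0,-0.27,0]]' 40
python3 -c "
from h import *
go([.631,-.052,.25],1.616);go([.631,-.052,.183],1.616)"
```

```text
time: 23.2
eef_pos: [0.4889, -0.3124, 0.2527]
tool_rot: [0.728, 0.686, 0.0, 0.001]
force: [0.5, -0.2, -0.6]
gripper_width: 0.0853
gripper_force: 0.0
t 23.2 row [0.0014, 0.001, -0.0667, 0.5368, 0.2527, 0.0052]
t 23.2 row [0.0014, 0.001, -0.0667, 0.537, 0.2524, 0.1392]
```

```bash
python3 -m creep '[[0,0,-0.01,0.08,0.038,0.005,0],[0,0,-0.02,0.16,0.075,0.005,0],[0,0,-0.03,0.24,0.113,0.005,0],[0,0,-0.045,0.32,0.15,0.005,0],[0,0,-0.06,0.4,0.19,0.005,0],[0,0,-0.067,0.48,0.226,0.005,0],[0,0,-0.067,0.525,0.248,0.005,0],[0,0,-0.067,0.537,0.252,0.005,0],[0,0,-0.067,0.537,0.252,0.005,0],[0,0,-0.067,0.537,0.252,0.06,0],[0,0,-0.067,0.537,0.252,0.11,0],[0,0,-0.067,0.537,0.252,0.137,0],[0,0,-0.067,0.537,0.252,0.137,0],[0,0,-0.067,0.537,0.252,0.137,255],[0,0,-0.067,0.537,0.252,0.137,255],[0,0,-0.067,0.537,0.252,0.137,255],[0,0,-0.067,0.537,0.252,0.137,255],[0,0,-0.067,0.537,0.252,0.137,255],[0,0,-0.067,0.537,0.252,0.137,255],[0,0,-0.067,0.537,0.252,0.137,255]]' 30
python3 - <<'E'
from h import *
s=capture("side"); t=capture("top")
a=crop("top",155,215,512,345,2.2,t); b=crop("side",115,200,500,340,2.05,s)
w=max(a.shape[1],b.shape[1]); p=lambda i:cv2.copyMakeBorder(i,0,0,0,w-i.shape[1],0)
cv2.imwrite("pics/c8.png",cv2.vconcat([p(a),p(b)]))
E
```

```text
time: 25.2
eef_pos: [0.6307, -0.0517, 0.184]
tool_rot: [0.691, 0.723, 0.001, 0.001]
force: [0.0, -1.0, 5.7]
gripper_width: 0.0206
gripper_force: 30.0
```

View pics/c8.png

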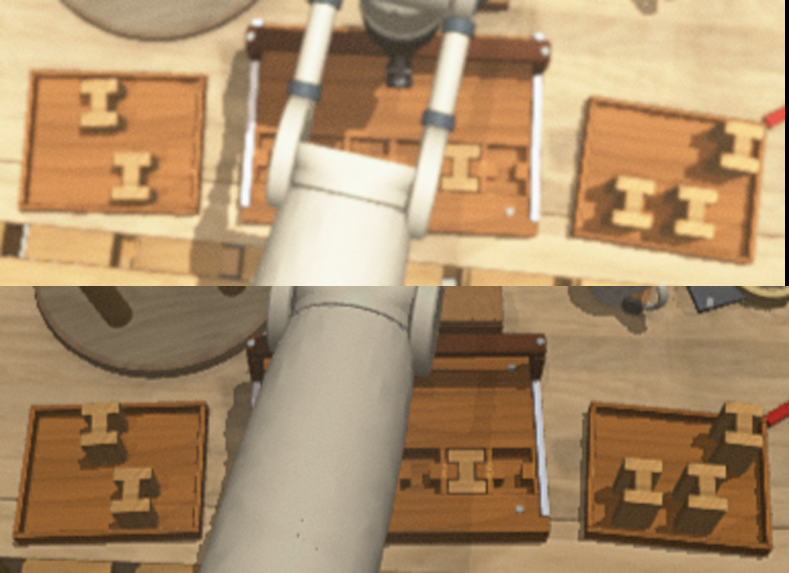

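All three keys stand in their trays. Now I'll slide the bar home.

```bash
python3 -m creep '[[0,0,0,0,-0.04,0,255],[0,0,0,0,-0.08,0,255],[0,0,0,0,-0.12,0,255],[0,0,0,0,-0.16,0,255],[0,0,0,0,-0.20,0,255],[0,0,0,0,-0.225,0,255],[0,0,0,0,-0.236,0,255],[0,0,0,0,-0.241,0,255],[0,0,0,0,-0.241,0,255],[0,0,0,0,-0.241,0,255]]' 30
```

```text
time: 26.3
eef_pos: [0.5115, -0.0562, 0.184]
tool_rot: [0.69, 0.723, 0.002, 0.001]
force: [5.1, 5.4, 4.3]
gripper_width: 0.0209
gripper_force: 30.6
```

Back at the home stop. Releasing, rising clear and checking.

```bash
python3 -m creep '[[0,0,0,0,0,0,100],[0,0,0,0,0,0,50],[0,0,0,0,0,0,0],[0,0,0,0,0,0,0],[0,0,0,0,0,0,0],[0,0,0,0,0,-0.04,0],[0,0,0,0,0,-0.1,0],[0,0,0,0,0,-0.18,0],[0,0,0,0,-0.06,-0.24,0],[0,0,0,0,-0.12,-0.24,0],[0,0,0,0,-0.16,-0.24,0],[0,0,0,0,-0.16,-0.24,0],[0,0,0,0,-0.16,-0.24,0]]' 30
python3 - <<'E'
from h import *
s=capture("side"); t=capture("top")
a=crop("top",155,215,512,345,2.2,t); b=crop("side",115,200,500,340,2.05,s)
w=max(a.shape[1],b.shape[1]); p=lambda i:cv2.copyMakeBorder(i,0,0,0,w-i.shape[1],0)
cv2.imwrite("pics/c9.png",cv2.vconcat([p(a),p(b)]))
E
```

```text
time: 27.6
eef_pos: [0.4302, -0.0609, 0.303]
tool_rot: [0.691, 0.723, 0.0, 0.0]
force: [0.4, -0.1, -0.1]
gripper_width: 0.0853
gripper_force: 0.0
```

View pics/c9.png

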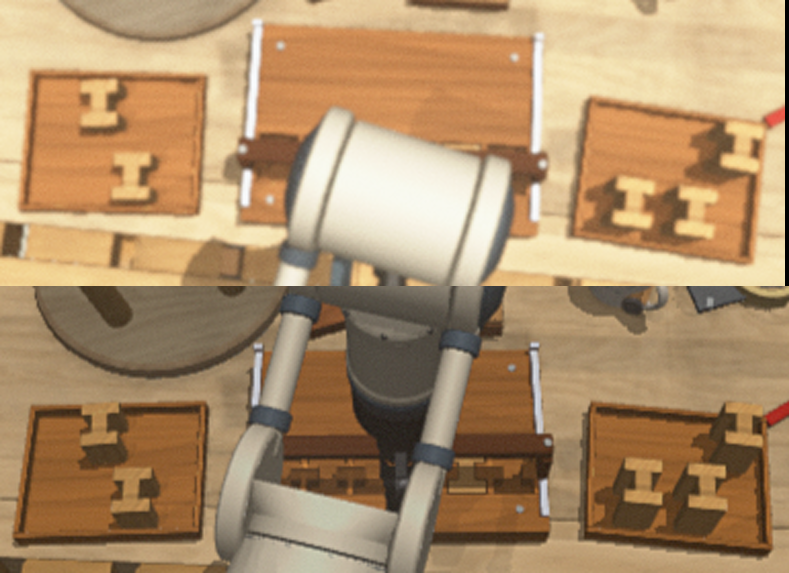

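The bar ends are at (243,152) and (543,165), the same as at the start, so it is home. All keys are in their trays and the flush key is in place.

```bash
python3 -c "
from plant import arm
print(arm.finish_job())"
```

```text
the job is handed in; nothing more can be done
None
```

The job is handed in: the mid key and both tall keys stand in their matching trays, the flush key is still in its pocket and the bar is fully home; the hand-in returned no verdict, and the last camera view showed all of this in place.

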